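# Push the cup carrier between the guide posts into the sealer's dock

## Robot

A 6-joint arm with a two-finger parallel gripper is mounted at the origin on the work surface. World frame = base frame: x ahead of the robot, y to its left, z up, the work surface at z = 0. Lengths are in m, angles in rad, forces in N, time in s.
With the tool pointing down it reaches from about 0.375 to 0.975 m from the base axis. Payload 3.8 kg.
Tool frame: the origin (TCP) lies midway between the tips of the shut fingers; the grasp point (between the pads) lies 19 mm behind it; z points along the fingers, y is the line along which they close (so a half turn about z gives the same grasp; the last joint's range is limited). The gripper opens to 85 mm and grips with 20 to 120 N. Pads are 22 mm wide; open, the fingers measure 114 mm over their backs; the gripper's body (76 mm by 85 mm) begins 54 mm behind the grasp point. The pads swing forward as they close: fully open they stand 13 mm farther back than shut.
Start: joints at [1.199, 0.264, 1.604, -0, 1.274, -0.037], TCP at [0.222, 0.638, 0.231] pointing down, gripper open.
Joint ranges: [-2.63, 2.63], [-0.94, 2.18], [0.31, 2.57], [-1.31, 4.45], [0, 2.66], [-2.55, 2.55]. Speed limits (rad/s): [2.57, 2.57, 3.14, 3.14, 3.14, 3.14].

## Interface

Orientations are given as a rotation vector (axis times angle).
In Python, from workcell import read_state, vision, ticket gives the robot as it stands. The module is installed in compiled form; this text tells all that it offers.
- The arm moves only by the tool jog_arm, never from a script. Its arguments are lists of equal length, an entry for each row: "turn": the turn, a rotation vector about the tool's x, y, z in rad, a list of three; "delta_pos": the shift along the tool's x, y, z in m, a list of three; "gripper": the finger opening in m, from 0 to 0.0854. In form: {"turn": [[rx, ry, rz], ...], "delta_pos": [[dx, dy, dz], ...], "gripper": [gripper, ...]}. A call has 1 to 20 rows; each row shifts and turns the commanded pose from where the row before left it, along the tool's axes as they then stand; what a row does not reach is not made up. A row lasts 1/12 s, in which the tool goes at most 41.7 mm and 7.16 degrees, less where a joint would pass 70% of its speed; a pose out of reach is approached as far as the arm can. A call with a gripper value outside its range is refused whole. The fingers move at their own pace and stop on an object; "grip_force" is the grip in N (left out, the last holds). Time passes only in rows, so rows that do not move let the fingers close. It gives the time, the measured TCP pose, the force, the opening and the grip force at its end, in the units of the state.
- read_state(): the state, without advancing time (a new reading comes with each control period).
- vision.read_camera(name): name is "side" or "top" or "wrist"; returns the picture (400x640x3 uint8, red, green, blue); there is no depth.
- vision.calibration(name): a dict with "vfov" (degrees; the focal length in pixels is half the picture's height over the tangent of half this angle, whatever the lens; pixels are square), "cx", "cy" (the principal point, pixels), "R" (3x3) and "t" (3): a world point X has camera coordinates R X + t; the wrist camera has in their place "mount" (4x4, takes a point from camera to tool coordinates, whose origin is the TCP and whose axes are the flange's). Camera axes: x right, y down, z forward; pixel columns grow to the right and rows downward; lengths in m; the calibration is good to about 2 mm. A picture is of the moment at which its call begins: read the wrist's pose just before it. calibration takes no time and is no camera call.
- ticket.finish_job(): hands the job in; it is judged then, once.
The state is a dict: "time": time; "q": joint angles; "joint_vel": joint speeds; "joint_torque": joint torques, N m; "tool_pos": TCP position; "tcp_rot": TCP orientation; "wrist_force": force on the tool from outside, world axes, zero at the start; "torque": the same for the moment, N m; "width": opening from 0.0 (shut) to 1.0 (fully open); "grip_force": force on a finger pad.
Only numpy, scipy, OpenCV 4.12 (cv2) and the standard library are available. Lean on these libraries where they do the work, as an engineer would, in place of code of your own. Each camera call takes 0.05 s, during which the arm holds its last target. There are 200 camera calls.

## Task

Push the blue cup carrier, with the sauce cup standing in it, along the counter through the narrow gap between the two red-topped guide posts (not around them) until it is fully home against both faces of the black V-shaped stop, then back the hand off. Only push it: do not lift or tip the carrier, do not touch the sauce cup in it, and leave the other things on the counter where they are.

Things in the scene. Friction and masses are not known exactly. Their poses are not given: they have to be found in the camera images.
- carrier: Cup carrier, loose, 0.28 to 0.56 kg: blue plastic disc, 96 mm diameter, 18 mm high, upright round rim; on it a white collar (80 mm outside, 66 inside, 10 mm high) in which the sauce cup stands. Origin: centre of its underside, z up. Slides on the counter under a few N. Starts 140 to 180 mm before the line between the posts (dock -x side), up to 50 mm either side of the dock's middle line.
- sauce_cup: Filled amber sauce cup with an orange lid, 63 mm diameter at the lid, 42 mm high, 60 g; it stands loose inside the carrier's collar, its top 60 mm above the counter. Origin at the centre of its underside, z up. Not to be touched.
- dock: Sealer's infeed dock, fixed: two round red-topped guide posts (40 mm diameter, 49 mm high, centres at dock y = +71 and -71 mm, x = 0; gap 102 mm), then a black V stop (two bars 56 mm long, 16 thick, 30 high, turned 35 degrees inwards). Origin on the counter midway between the posts; x points through the gap to the stop, 0.9 to 1.8 rad anticlockwise from world x; y left, z up. The grey lane mat is flush.
- gate (a point): Point on the counter midway between the two guide posts (the dock's origin; axes as the dock).
- seat (a point): Point on the counter where the carrier's centre lies when it rests against both faces of the V stop: 105 mm beyond the gate along dock x.
- spare_cup: A second, identical amber sauce cup with orange lid (63 mm diameter, 42 mm high) standing on the counter on the left of the posts, 150 to 180 mm from the dock's middle line. Leave alone. Origin at the centre of its underside.
- soy_bottle: Amber sauce bottle with yellow label and red cap, 60 mm diameter, 190 mm high, standing beyond the V stop to its left, about 195 mm past the gate. Leave alone. Origin at the centre of its underside.
- chilli_bottle: Red bottle with white cap, 60 mm diameter, 170 mm high. Leave alone. Origin at the centre of its underside.
- jar: Glass jar with steel lid, 72 mm diameter, 90 mm high. Leave alone. Origin at the centre of its underside.
- tin: Open aluminium pot with two side handles, 100 mm diameter, 70 mm high. Leave alone. Origin at the centre of its underside.
- spoon: Steel spoon with a wooden handle, lying on the counter to the robot's left. Leave alone. Origin under its middle.
Things that resemble listed ones, but are neither listed nor needed, are in the scene too. Of the things that look like the carrier, the middle-sized one is meant.

How it is judged:
On the way:
1. the carrier, flat on the counter, is between the two guide posts (x of carrier in the frame of dock between -0.025 and 0.03 m and not (y of carrier in the frame of dock above 0.01 m or y of carrier in the frame of dock below -0.01 m) and height (world z) of carrier below 0.005 m), for 0.05 s.
At the end, for the whole second after the job is handed in: The carrier lies flat on the counter and at rest with its centre within 7 mm of the seat point against the V stop, the sauce cup stands upright in its collar, and every other loose thing is within 20 mm of where it began (horizontal distance between carrier and seat below 0.007 m and linear speed of carrier below 0.01 m/s and height (world z) of carrier below 0.005 m and angle between carrier's own z axis and vertical below 0.06 rad and horizontal distance between sauce_cup and carrier below 0.01 m and height (world z) of sauce_cup below 0.028 m and angle between sauce_cup's own z axis and vertical below 0.15 rad and distance of each of spare_cup, soy_bottle, chilli_bottle, jar, tin, spoon from where it was at the start of the episode below 0.02 m); the robot touches nothing.
It fails at once if the carrier is lifted off the counter or tipped (height (world z) of carrier above 0.006 m or angle between carrier's own z axis and vertical above 0.1 rad).
It fails at once if the robot touches the sauce cup in the carrier (contact force between any of the fingers, the arm and sauce_cup above 0.3 N).
It fails at once if the sauce cup tips or leaves the carrier (angle between sauce_cup's own z axis and vertical above 0.35 rad or horizontal distance between sauce_cup and carrier above 0.02 m).
It fails at once if the carrier goes around the posts instead of between them (x of carrier in the frame of dock above 0 m and (y of carrier in the frame of dock above 0.03 m or y of carrier in the frame of dock below -0.03 m)).
It fails at once if another thing on the counter is pushed away (distance of any of spare_cup, soy_bottle, chilli_bottle, jar, tin, spoon from where it was at the start of the episode above 0.02 m).
It also fails if it takes over 43 s, if anything falls off the work surface, if the arm or the gripper's body presses on something with over 40 N, if the wrist force passes 120 N, or if a joint passes its speed limit or range.

## Working session

There is one attempt and no reset: what is moved stays moved. The work goes in short steps, Python scripts to look and compute and a tool call to move; the robot and the scene stay as the last step left them, time stands still between calls to the robot, and variables do not carry over. Pictures are saved under pics/ and viewed, at most 11 in all, crops included, and the job is handed in when it is done.

Besides the shell and the picture viewer there is one more tool, called after "Request:" by a JSON object that holds its "fn" and its "kwargs", one argument or row to a line. jog_arm: Moves the arm, as the interface text tells. Its arguments: {"type":"object","properties":{"turn":{"type":"array","items":{"type":"array","items":{"type":"number"}}},"delta_pos":{"type":"array","items":{"type":"array","items":{"type":"number"}}},"gripper":{"type":"array","items":{"type":"number"}},"grip_force":{"type":"number"}},"required":["turn","delta_pos","gripper"]}

```bash
mkdir -p pics; ls; python3 - <<'E'
from workcell import read_state, vision
import cv2,numpy as np
s=read_state();print(s)
for n in ("top","side"):
    c=vision.calibration(n);print(n,c)
    im=vision.read_camera(n);cv2.imwrite(f"pics/{n}0.png",im[:,:,::-1])
print(vision.calibration("wrist"))
E
```

```text
pics
{'time': 0.0, 'q': array([ 1.19909586e+00,  2.64776739e-01,  1.60538037e+00, -4.44634303e-05,
        1.27368281e+00, -3.68837720e-02]), 'joint_vel': array([ 0.00052977, -0.00193949, -0.00068641, -0.00029369,  0.00203277,
       -0.00112111]), 'joint_torque': array([-6.49980084e-04, -5.15100861e+01, -3.67320800e+01, -7.16321688e-05,
        1.29445075e-02, -1.14769676e-05]), 'tool_pos': array([0.22154265, 0.63683581, 0.22994268]), 'tcp_rot': array([-0.52338611, -3.09726596,  0.00346968]), 'wrist_force': array([-0.6599236 ,  0.53228936, -0.96055851]), 'torque': array([-0.00986272,  0.02086517,  0.01495668]), 'grip_force': 0.0, 'width': 0.9987828854851755}
top {'vfov': 54.64440695321455, 'cx': 325.5436740600495, 'cy': 193.35404564912997, 'R': array([[-0.01573737, -0.99983089,  0.00951447],
       [-0.99838384,  0.01519348, -0.05476187],
       [ 0.05460805, -0.0103609 , -0.99845411]]), 't': array([0.025354  , 0.48388787, 1.11541821])}
side {'vfov': 55.915524492448334, 'cx': 318.8593740921558, 'cy': 199.06316618248206, 'R': array([[ 0.72013714, -0.69366731, -0.01510495],
       [-0.51297585, -0.51763949, -0.68476648],
       [ 0.46718121,  0.50087425, -0.728606  ]]), 't': array([-0.32075195,  0.3103575 ,  0.91586572])}
{'vfov': 68.90774101766948, 'cx': 321.6132904823349, 'cy': 197.55649625848272, 'mount': array([[ 2.94193074e-04, -9.49694638e-01, -3.13177280e-01,
         8.02477466e-02],
       [ 9.99999950e-01,  3.15442541e-04, -1.71820587e-05,
         3.68690180e-04],
       [ 1.15107146e-04, -3.13177259e-01,  9.49694683e-01,
        -1.43349546e-01],
       [ 0.00000000e+00,  0.00000000e+00,  0.00000000e+00,
         1.00000000e+00]])}
```

View pics/top0.png

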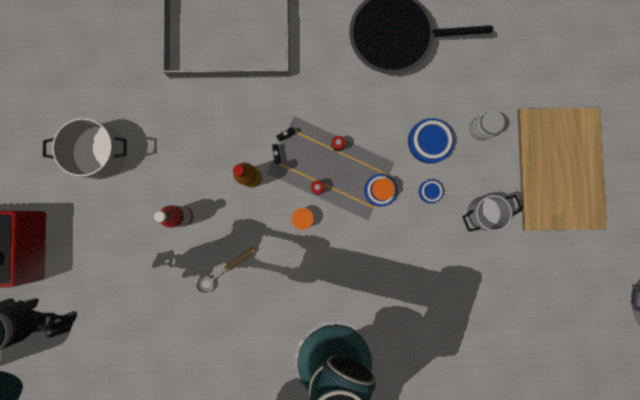

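View pics/side0.png

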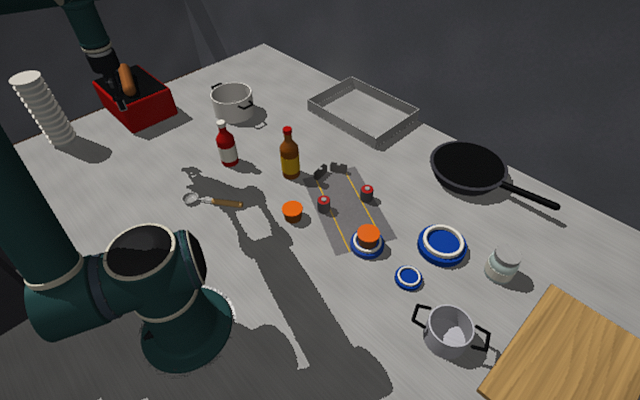

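Carrier look-alikes in the top picture: the large empty blue disc at (431,140), the small empty blue disc at (431,190), and the middle-sized disc holding the orange-lidded cup at (381,190). The last one is the carrier. The posts are at (338,143) and (317,187), the V stop is near (282,143), and the spare cup is at (303,218). Next I'll measure these and check a close crop.

```bash
cat > h.py <<'E'
import numpy as np,cv2
from scipy.spatial.transform import Rotation as Ro
from workcell import read_state, vision
def grab(n):
    s=read_state(); im=vision.read_camera(n); c=vision.calibration(n)
    f=200/np.tan(np.radians(c["vfov"])/2)
    if n=="wrist":
        T=np.eye(4);T[:3,:3]=Ro.from_rotvec(s["tcp_rot"]).as_matrix();T[:3,3]=s["tool_pos"]
        M=T@c["mount"];A=M[:3,:3];o=M[:3,3]
    else: A=c["R"].T;o=-A@c["t"]
    return im,(f,c["cx"],c["cy"],A,o)
def ray(cam,u,v,z):
    f,cx,cy,A,o=cam;d=A@np.array([(u-cx)/f,(v-cy)/f,1]);return (o+d*(z-o[2])/d[2])
def blobs(im,kind,amin=15):
    H=cv2.cvtColor(im,cv2.COLOR_RGB2HSV)
    h,s,v=[H[...,i].astype(int) for i in range(3)]
    m={"red":((h<4)|(h>172))&(s>150)&(v>90),"orange":(h>=5)&(h<16)&(s>180)&(v>150),"blue":(h>100)&(h<125)&(s>140)&(v>60)}[kind]
    n,l,st,ce=cv2.connectedComponentsWithStats(m.astype(np.uint8))
    return [(ce[i],st[i],l==i) for i in range(1,n) if st[i,4]>=amin]
E
python3 - <<'E'
from h import *
for n in ("top","side"):
    im,cam=grab(n)
    for k,z in (("red",.049),("orange",.06),("blue",.018)):
        for c,st,_ in blobs(im,k):
            print(n,k,c.round(1),st[2:],ray(cam,*c,z).round(4))
    if n=="top": cv2.imwrite("pics/crop.png",cv2.resize(im[90:250,230:460,::-1],None,fx=3,fy=3,interpolation=cv2.INTER_CUBIC))
E
```

```text
top red [338.  142.5] [13 13 92] [ 0.6264 -0.0195  0.049 ]
top red [238.2 169.7] [11 11 87] [0.5528 0.264  0.049 ]
top red [317.2 187.1] [13 13 96] [0.5002 0.0416 0.049 ]
top red [ 10.5 246.6] [ 15  76 249] [0.3472 0.8964 0.049 ]
top red [167.1 223.7] [11  5 40] [0.4039 0.4631 0.049 ]
top orange [382.9 188.7] [ 21  21 346] [ 0.4923 -0.1426  0.06  ]
top orange [302.2 218.2] [ 21  20 330] [0.4133 0.0843 0.06  ]
top blue [423.9 146.3] [ 45  44 296] [ 0.6175 -0.2723  0.018 ]
top blue [432.4 139.2] [ 28  29 645] [ 0.6382 -0.2981  0.018 ]
top blue [371.4 190.8] [22 32 83] [ 0.4893 -0.1154  0.018 ]
top blue [421.8 192.6] [ 9 20 30] [ 0.4819 -0.2621  0.018 ]
top blue [431.6 190.7] [ 14  15 164] [ 0.4869 -0.2911  0.018 ]
side red [103.6  92. ] [ 26  26 107] [0.2791 1.1212 0.049 ]
side red [147.1  96.8] [43 19 96] [0.391  0.9558 0.049 ]
side red [286.5 128.7] [ 8  6 38] [0.6527 0.3847 0.049 ]
side red [220.6 138.4] [11 12 85] [0.4489 0.5079 0.049 ]
side red [366.6 189.3] [12  9 59] [ 0.6248 -0.0267  0.049 ]
side red [323.3 200. ] [12  9 58] [0.4988 0.035  0.049 ]
side orange [291.7 208.2] [ 20  15 247] [0.4035 0.0689 0.06  ]
side orange [368.2 232.8] [ 22  18 315] [ 0.4929 -0.1461  0.06  ]
side blue [437.7 254.1] [ 49  40 442] [ 0.5993 -0.3081  0.018 ]
side blue [366.1 250.5] [ 34  28 209] [ 0.4693 -0.1636  0.018 ]
side blue [443.4 241.1] [ 32  23 546] [ 0.6477 -0.2943  0.018 ]
side blue [405.2 282.9] [ 27  22 110] [ 0.4643 -0.3008  0.018 ]
side blue [408.7 275.6] [ 18  14 190] [ 0.4883 -0.2941  0.018 ]
```

View pics/crop.png

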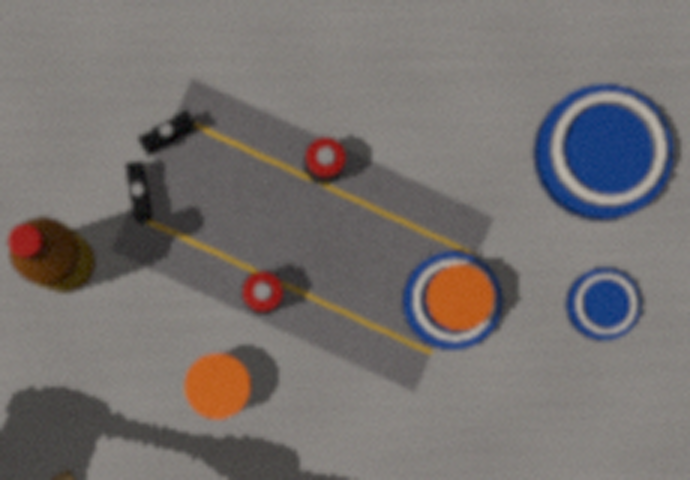

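The crop confirms the carrier: a blue disc with a white collar and an orange-lidded cup, sized between the two empty look-alikes. The posts measure 140 mm apart (142 given). The gate is at about (0.5625, 0.008), dock x points about 64° from world x, and the carrier is about 167 mm before the gate, which fits the description. I'll raise and turn the hand, then move it over the lane for a close look.

Request:
{"fn": "jog_arm", "kwargs": {
  "turn": [
    [0, 0, 0.1204],
    [0, 0, 0.1204],
    [0, 0, 0.1204],
    [0, 0, 0.1204],
    [0, 0, 0.1204],
    [0, 0, 0.1204],
    [0, 0, 0.1204],
    [0, 0, 0.1204],
    [0, 0, 0.1204],
    [0, 0, 0.1204],
    [0, 0, 0.1204],
    [0, 0, 0.1204],
    [0, 0, 0.1204],
    [0, 0, 0.1204]
  ],
  "delta_pos": [
    [0, 0, -0.005],
    [0, 0, -0.005],
    [0, 0, -0.005],
    [0, 0, -0.005],
    [0, 0, -0.005],
    [0, 0, -0.005],
    [0, 0, -0.005],
    [0, 0, -0.005],
    [0, 0, -0.005],
    [0, 0, -0.005],
    [0, 0, -0.005],
    [0, 0, -0.005],
    [0, 0, -0.005],
    [0, 0, -0.005]
  ],
  "gripper": [0.04, 0.04, 0.04, 0.04, 0.04, 0.04, 0.04, 0.04, 0.04, 0.04, 0.04, 0.04, 0.04, 0.04]
}}

```text
time: 1.37
tool_pos: [0.2217, 0.6374, 0.3011]
tcp_rot: [2.665, 1.662, -0.001]
wrist_force: [0.3, -0.6, -0.3]
width: 0.467
grip_force: 0.0
```

Request:
{"fn": "jog_arm", "kwargs": {
  "turn": [
    [0, 0, 0],
    [0, 0, 0],
    [0, 0, 0],
    [0, 0, 0],
    [0, 0, 0],
    [0, 0, 0],
    [0, 0, 0],
    [0, 0, 0],
    [0, 0, 0],
    [0, 0, 0],
    [0, 0, 0],
    [0, 0, 0],
    [0, 0, 0],
    [0, 0, 0],
    [0, 0, 0],
    [0, 0, 0],
    [0, 0, 0],
    [0, 0, 0],
    [0, 0, 0],
    [0, 0, 0]
  ],
  "delta_pos": [
    [-0.0236, 0.0306, 0],
    [-0.0236, 0.0306, 0],
    [-0.0236, 0.0306, 0],
    [-0.0236, 0.0306, 0],
    [-0.0236, 0.0306, 0],
    [-0.0236, 0.0306, 0],
    [-0.0236, 0.0306, 0],
    [-0.0236, 0.0306, 0],
    [-0.0236, 0.0306, 0],
    [-0.0236, 0.0306, 0],
    [-0.0236, 0.0306, 0],
    [-0.0236, 0.0306, 0],
    [-0.0236, 0.0306, 0],
    [-0.0236, 0.0306, 0],
    [-0.0236, 0.0306, 0],
    [-0.0236, 0.0306, 0],
    [-0.0236, 0.0306, 0],
    [-0.0236, 0.0306, 0],
    [-0.0236, 0.0306, 0],
    [0, 0, 0]
  ],
  "gripper": [0.04, 0.04, 0.04, 0.04, 0.04, 0.04, 0.04, 0.04, 0.04, 0.04, 0.04, 0.04, 0.04, 0.04, 0.04, 0.04, 0.04, 0.04, 0.04, 0.04]
}}

```text
time: 3.03
tool_pos: [0.5526, -0.0249, 0.3008]
tcp_rot: [2.662, 1.662, -0.002]
wrist_force: [0.3, 0.6, 0.5]
width: 0.466
grip_force: 0.0
```

```bash
python3 - <<'E'
from h import *
im,cam=grab("wrist");s=read_state()
print(s["time"],s["tool_pos"],Ro.from_rotvec(s["tcp_rot"]).as_matrix().round(4),s["q"].round(2),s["width"])
cv2.imwrite("pics/w1.png",im[:,:,::-1])
for k,z in (("red",.049),("orange",.06),("blue",.018)):
    for c,st,_ in blobs(im,k,60): print(k,c.round(1),st,ray(cam,*c,z).round(4))
E
```

```text
3.0833 [ 0.55132434 -0.0220955   0.30069977] [[ 4.390e-01  8.985e-01 -7.000e-04]
 [ 8.985e-01 -4.390e-01 -6.000e-04]
 [-8.000e-04 -4.000e-04 -1.000e+00]] [-0.08 -0.01  1.78 -0.    1.37  0.37] 0.46703232460705923
red [372.  132.8] [359 119  27  29 467] [ 0.6312 -0.0182  0.049 ]
red [266.9 133.2] [253 120  28  28 466] [0.5054 0.0426 0.049 ]
orange [193.9 132.4] [ 171  110   46   46 1642] [0.4236 0.0851 0.06  ]
orange [320.7 250.9] [ 301  232   41   38 1221] [ 0.4951 -0.1411  0.06  ]
blue [320.5 223.3] [292 208  58  48 636] [ 0.5061 -0.1176  0.018 ]
blue [321.9 230.8] [301 223  40  19 128] [ 0.5025 -0.1303  0.018 ]
blue [430.4 254.9] [ 396  239   81   45 1142] [ 0.6441 -0.2482  0.018 ]
blue [439.1 277.9] [ 413  261   52   36 1347] [ 0.6427 -0.2964  0.018 ]
blue [346.3 295.1] [335 287  27  33 217] [ 0.4869 -0.2586  0.018 ]
blue [354.1 308.3] [342 299  24  20 376] [ 0.4877 -0.29    0.018 ]
```

View pics/w1.png

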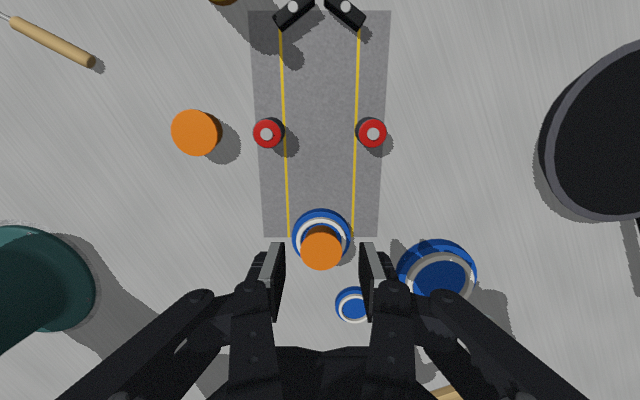

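The wrist picture shows the posts at (372,133) and (267,133), the carrier lid at (321,251), and the V stop at the top near (320,15). The arm was still settling when it was taken, so I'll measure again now that it's still.

```bash
cat > m.py <<'E'
from h import *
im,cam=grab("wrist");s=read_state()
R=[ray(cam,*c,.049)[:2] for c,st,_ in blobs(im,"red",200)]
R=sorted(R,key=lambda p:-p[1])
O=[ray(cam,*c,.06)[:2] for c,st,_ in blobs(im,"orange",200)]
print("tool",s["tool_pos"].round(4),"posts",R,np.linalg.norm(R[0]-R[1]))
g=(R[0]+R[1])/2;y=(R[0]-R[1]);y/=np.linalg.norm(y);x=np.array([y[1],-y[0]])
print("gate",g.round(4),"ang",np.arctan2(x[1],x[0]).round(4),"toolyaw",np.arctan2(*Ro.from_rotvec(s["tcp_rot"]).as_matrix()[[1,0],0]).round(4))
D=lambda p:np.round([(p-g)@x,(p-g)@y],4)
for o in O: print("lid",o.round(4),D(o))
print("tool dock",D(s["tool_pos"][:2]))
# blue outer circle of carrier
b=[(c,st,m) for c,st,m in blobs(im,"blue",60)]
for o in O:
    P=[]
    for c,st,m in b:
        if np.linalg.norm(ray(cam,*c,.018)[:2]-o)<.06: P+=[m]
    if P:
        m=np.any(P,axis=0).astype(np.uint8);v,u=np.nonzero(m)
        W=np.array([ray(cam,a,bb,.018)[:2] for a,bb in zip(u,v)])
        d=np.array([D(w) for w in W]);print("blue y-extent",d[:,1].min(),d[:,1].max(),"front",d[:,0].max())
E
python3 m.py; python3 m.py
```

```text
tool [ 0.5506 -0.0203  0.3007] posts [array([0.50523226, 0.04246831]), array([ 0.63141142, -0.01854768])] 0.1401575184017272
gate [0.5683 0.012 ] ang 1.1204 toolyaw 1.118
lid [0.4235 0.085 ] [0.0027 0.1622]
lid [ 0.4952 -0.1413] [-0.1698 -0.0009]
tool dock [-0.0368  0.0019]
blue y-extent -0.0468 0.0458 front -0.1186
tool [ 0.5502 -0.0192  0.3008] posts [array([0.50537529, 0.04223934]), array([ 0.63153616, -0.01874793])] 0.14012855523852888
gate [0.5685 0.0117] ang 1.1205 toolyaw 1.1197
lid [0.4235 0.0849] [0.0028 0.1624]
lid [ 0.4952 -0.1416] [-0.1699 -0.0008]
tool dock [-0.0358  0.0029]
blue y-extent -0.048 0.0459 front -0.1186
```

Request:
{"fn": "jog_arm", "kwargs": {
  "turn": [
    [0, 0, 0],
    [0, 0, 0],
    [0, 0, 0],
    [0, 0, 0],
    [0, 0, 0],
    [0, 0, 0],
    [0, 0, 0],
    [0, 0, 0],
    [0, 0, 0],
    [0, 0, 0],
    [0, 0, 0],
    [0, 0, 0],
    [0, 0, 0],
    [0, 0, 0],
    [0, 0, 0],
    [0, 0, 0],
    [0, 0, 0],
    [0, 0, 0]
  ],
  "delta_pos": [
    [-0.0357, 0.0006, 0],
    [-0.0357, 0.0006, 0],
    [-0.0357, 0.0006, 0],
    [-0.0357, 0.0006, 0],
    [-0.0357, 0.0006, 0],
    [-0.0357, 0.0006, 0],
    [0, 0, 0],
    [0, 0, 0.03],
    [0, 0, 0.03],
    [0, 0, 0.03],
    [0, 0, 0.03],
    [0, 0, 0.03],
    [0, 0, 0.03],
    [0, 0, 0.03],
    [0, 0, 0.03],
    [0, 0, 0],
    [0, 0, 0],
    [0, 0, 0]
  ],
  "gripper": [0.04, 0.04, 0.04, 0.04, 0.04, 0.04, 0.04, 0.04, 0.04, 0.04, 0.04, 0.04, 0.04, 0.04, 0.04, 0.04, 0.04, 0.04]
}}

```text
time: 4.68
tool_pos: [0.4619, -0.2129, 0.0628]
tcp_rot: [2.658, 1.671, 0.002]
wrist_force: [-0.1, 0.2, 0.5]
width: 0.47
grip_force: 0.0
```

```bash
python3 - <<'E'
from h import *
im,cam=grab("wrist");s=read_state();print(s["tool_pos"],s["tcp_rot"])
cv2.imwrite("pics/w2.png",im[:,:,::-1])
g=np.array([.5685,.0117]);x=np.array([np.cos(1.1204),np.sin(1.1204)]);y=np.array([-x[1],x[0]])
D=lambda p:np.round([(p-g)@x,(p-g)@y],4)
print("tool",D(s["tool_pos"][:2]))
for c,st,_ in blobs(im,"orange",200): print("lid",c,D(ray(cam,*c,.06)[:2]))
m=[b[2] for b in blobs(im,"blue",60)]
for c,st,_ in blobs(im,"blue",60): print(c,st,D(ray(cam,*c,.018)[:2]))
E
```

```text
[ 0.4626293  -0.21359667  0.06363213] [2.65705444 1.67011961 0.00317679]
tool [-0.2489 -0.0028]
lid [320.57978058 104.97371328] [-0.1694 -0.0013]
[320.48307621  93.59129634] [ 244   20  154  162 4343] [-0.1633 -0.0012]
[546.17441279 192.03573213] [ 492  121  148  183 8004] [-0.2256 -0.1539]
[602.3570233  228.85412643] [ 555  162   85  121 7767] [-0.2527 -0.2003]
[411.46833931 257.21146953] [376 244  67  45 837] [-0.2756 -0.0677]
[356.60725076 291.19033233] [351 263  16  56 331] [-0.3048 -0.0289]
[413.70899471 281.1675485 ] [395 269  34  28 567] [-0.2959 -0.0714]
```

View pics/w2.png

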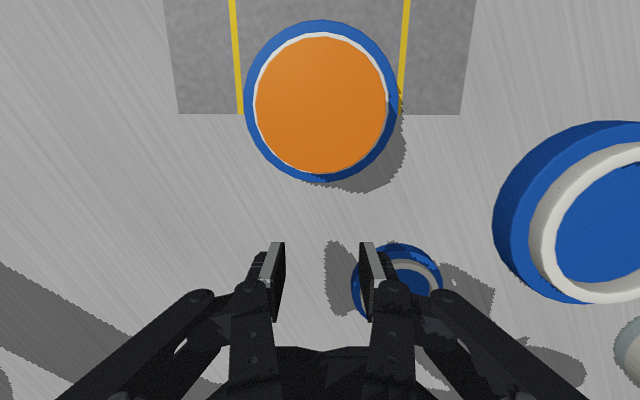

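Picture shows the carrier centred ahead of the fingers at (320,105) and the small look-alike disc at (412,270), behind the right finger. I'll step forward a little and lower.

Request:
{"fn": "jog_arm", "kwargs": {
  "turn": [
    [0, 0, 0],
    [0, 0, 0],
    [0, 0, 0],
    [0, 0, 0],
    [0, 0, 0],
    [0, 0, 0],
    [0, 0, 0],
    [0, 0, 0],
    [0, 0, 0],
    [0, 0, 0]
  ],
  "delta_pos": [
    [0.005, -0.0006, 0],
    [0.005, -0.0006, 0],
    [0, 0, 0.02],
    [0, 0, 0.02],
    [0, 0, 0.01],
    [0, 0, 0.006],
    [0, 0, 0.003],
    [0, 0, 0],
    [0, 0, 0],
    [0, 0, 0]
  ],
  "gripper": [0.04, 0.04, 0.04, 0.04, 0.04, 0.04, 0.04, 0.04, 0.04, 0.04]
}}

```text
time: 5.57
tool_pos: [0.4648, -0.2044, 0.0032]
tcp_rot: [2.66, 1.669, 0.001]
wrist_force: [0.5, -0.2, -0.2]
width: 0.467
grip_force: 0.0
```

Request:
{"fn": "jog_arm", "kwargs": {
  "turn": [
    [0, 0, 0],
    [0, 0, 0],
    [0, 0, 0],
    [0, 0, 0],
    [0, 0, 0],
    [0, 0, 0],
    [0, 0, 0],
    [0, 0, 0],
    [0, 0, 0],
    [0, 0, 0],
    [0, 0, 0],
    [0, 0, 0]
  ],
  "delta_pos": [
    [0.003, 0, 0],
    [0.003, 0, 0],
    [0.003, 0, 0],
    [0.003, 0, 0],
    [0.003, 0, 0],
    [0.003, 0, 0],
    [0.003, 0, 0],
    [0.003, 0, 0],
    [0.003, 0, 0],
    [0.003, 0, 0],
    [0, 0, 0],
    [0, 0, 0]
  ],
  "gripper": [0.04, 0.04, 0.04, 0.04, 0.04, 0.04, 0.04, 0.04, 0.04, 0.04, 0.04, 0.04]
}}

```text
time: 6.57
tool_pos: [0.4772, -0.1765, 0.0022]
tcp_rot: [-2.66, -1.67, -0.001]
wrist_force: [-0.4, -0.3, 0.1]
width: 0.466
grip_force: 0.1
```

```bash
cat > p.py <<'E'
from h import *
import sys
im,cam=grab("wrist");s=read_state();print(s["time"],s["tool_pos"].round(4),s["wrist_force"].round(1),s["width"])
cv2.imwrite(f"pics/{sys.argv[1]}.png",im[:,:,::-1])
g=np.array([.5685,.0117]);x=np.array([np.cos(1.1204),np.sin(1.1204)]);y=np.array([-x[1],x[0]])
D=lambda p:np.round([(p-g)@x,(p-g)@y],4)
print("tool",D(s["tool_pos"][:2]),"yaw err",np.arctan2(*Ro.from_rotvec(s["tcp_rot"]).as_matrix()[[1,0],0])-1.1204)
for c,st,_ in blobs(im,"orange",200): print("lid",c,st,D(ray(cam,*c,.06)[:2]))
for c,st,_ in blobs(im,"red",200): print("post",c,st,D(ray(cam,*c,.049)[:2]))
E
python3 p.py w3
```

```text
6.6167 [ 0.4771 -0.1765  0.0022] [ 0.5 -0.4  1.1] 0.46963339034971946
tool [-0.2092  0.0004] yaw err 0.000705749601949357
lid [322.35019654 180.37470838] [  220    81   204   198 31291] [-1.511e-01 -1.000e-04]
```

View pics/w3.png

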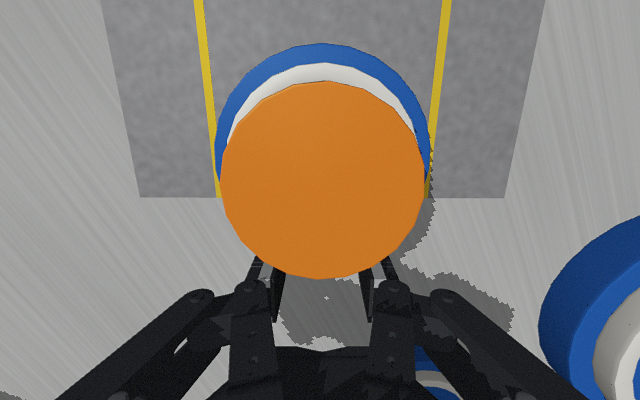

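The carrier moved 18 mm and is straight in the cradle; the lid is at (322,180). The finger knuckles are about 46 mm from the centreline at post-top height, so I'll back off slightly, narrow the opening to 30 mm and raise 2 mm. Then I'll push up to the posts.

Request:
{"fn": "jog_arm", "kwargs": {
  "turn": [
    [0, 0, 0],
    [0, 0, 0],
    [0, 0, 0],
    [0, 0, 0],
    [0, 0, 0],
    [0, 0, 0],
    [0, 0, 0],
    [0, 0, 0],
    [0, 0, 0],
    [0, 0, 0]
  ],
  "delta_pos": [
    [-0.003, 0, 0],
    [-0.003, 0, 0],
    [0, 0, -0.002],
    [0, 0, 0],
    [0, 0, 0],
    [0.003, 0, 0],
    [0.003, 0, 0],
    [0.003, 0, 0],
    [0.003, 0, 0],
    [0.003, 0, 0]
  ],
  "gripper": [0.04, 0.04, 0.03, 0.03, 0.03, 0.03, 0.03, 0.03, 0.03, 0.03]
}}

```text
time: 7.45
tool_pos: [0.481, -0.1686, 0.0043]
tcp_rot: [2.66, 1.671, -0.0]
wrist_force: [-2.0, -1.8, 0.9]
width: 0.352
grip_force: 1.0
```

Request:
{"fn": "jog_arm", "kwargs": {
  "turn": [
    [0, 0, 0],
    [0, 0, 0],
    [0, 0, 0],
    [0, 0, 0],
    [0, 0, 0],
    [0, 0, 0],
    [0, 0, 0],
    [0, 0, 0],
    [0, 0, 0],
    [0, 0, 0],
    [0, 0, 0],
    [0, 0, 0],
    [0, 0, 0],
    [0, 0, 0],
    [0, 0, 0]
  ],
  "delta_pos": [
    [0.004, 0, 0],
    [0.005, 0, 0],
    [0.006, 0, 0],
    [0.006, 0, 0],
    [0.006, 0, 0],
    [0.006, 0, 0],
    [0.006, 0, 0],
    [0.006, 0, 0],
    [0.006, 0, 0],
    [0.006, 0, 0],
    [0.006, 0, 0],
    [0.005, 0, 0],
    [0.004, 0, 0],
    [0, 0, 0],
    [0, 0, 0]
  ],
  "gripper": [0.03, 0.03, 0.03, 0.03, 0.03, 0.03, 0.03, 0.03, 0.03, 0.03, 0.03, 0.03, 0.03, 0.03, 0.03]
}}

```text
time: 8.7
tool_pos: [0.5124, -0.1034, 0.0042]
tcp_rot: [-2.66, -1.671, -0.001]
wrist_force: [0.1, 0.0, -0.0]
width: 0.353
grip_force: 0.0
```

```bash
python3 p.py w4
```

```text
8.75 [ 0.5123 -0.1036  0.0042] [-0.6 -0.1 -0.7] 0.35041112025796445
tool [-0.1283  0.0004] yaw err 0.0008278345365242412
lid [322.96157415 172.88826259] [  221    72   202   198 29095] [-0.0681 -0.0002]
```

View pics/w4.png

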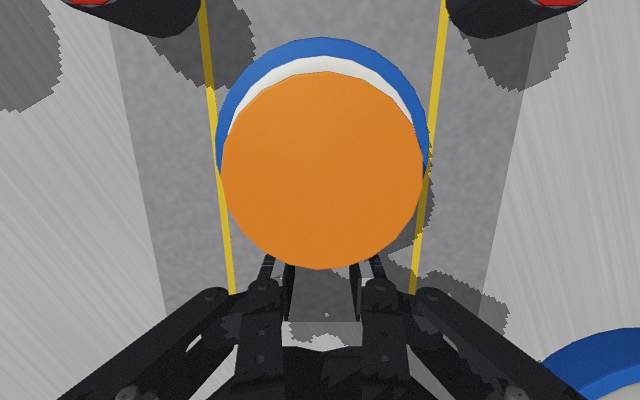

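The carrier at (323,173) is centred between the post bases (inner edges at columns 200 and 447). Now I'll push it through the gap.

Request:
{"fn": "jog_arm", "kwargs": {
  "turn": [
    [0, 0, 0],
    [0, 0, 0],
    [0, 0, 0],
    [0, 0, 0],
    [0, 0, 0],
    [0, 0, 0],
    [0, 0, 0],
    [0, 0, 0],
    [0, 0, 0],
    [0, 0, 0],
    [0, 0, 0],
    [0, 0, 0],
    [0, 0, 0],
    [0, 0, 0],
    [0, 0, 0],
    [0, 0, 0]
  ],
  "delta_pos": [
    [0.003, 0, 0],
    [0.005, 0, 0],
    [0.005, 0, 0],
    [0.005, 0, 0],
    [0.005, 0, 0],
    [0.005, 0, 0],
    [0.005, 0, 0],
    [0.005, 0, 0],
    [0.005, 0, 0],
    [0.005, 0, 0],
    [0.005, 0, 0],
    [0.005, 0, 0],
    [0.005, 0, 0],
    [0.003, 0, 0],
    [0, 0, 0],
    [0, 0, 0]
  ],
  "gripper": [0.03, 0.03, 0.03, 0.03, 0.03, 0.03, 0.03, 0.03, 0.03, 0.03, 0.03, 0.03, 0.03, 0.03, 0.03, 0.03]
}}

```text
time: 10.08
tool_pos: [0.5413, -0.0442, 0.0045]
tcp_rot: [2.66, 1.671, 0.001]
wrist_force: [0.4, -0.2, 0.3]
width: 0.353
grip_force: 0.0
```

```bash
python3 p.py w5
```

```text
10.1333 [ 0.5412 -0.0443  0.0045] [0.1 0.1 0.4] 0.35090834414489647
tool [-0.0623  0.0002] yaw err 0.0008471094321562678
lid [383.36050157 128.91222571] [358 110  53  37 319] [ 0.0111 -0.0181]
lid [342.79920772 184.23372122] [ 254  139  167   95 4039] [-0.0059 -0.0066]
lid [255.11386139 167.85643564] [221 159  67  18 404] [-0.0007  0.0204]
post [123.19525351 154.83495146] [  68  104  109  104 6489] [0.0014 0.0676]
post [520.84520124 155.89148607] [ 468  105  109  104 6460] [ 0.0012 -0.0679]
```

View pics/w5.png

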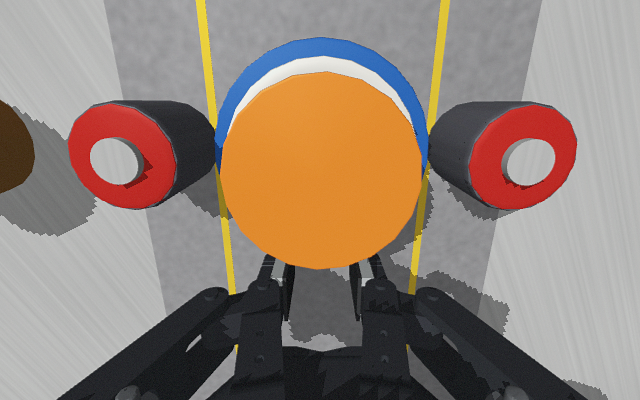

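The carrier is between the posts and centred: tops at columns 123 and 521, lid midway. At the same height the knuckles are narrower than the post gap, so I'll continue to just short of the stop.

Request:
{"fn": "jog_arm", "kwargs": {
  "turn": [
    [0, 0, 0],
    [0, 0, 0],
    [0, 0, 0],
    [0, 0, 0],
    [0, 0, 0],
    [0, 0, 0],
    [0, 0, 0],
    [0, 0, 0],
    [0, 0, 0],
    [0, 0, 0],
    [0, 0, 0],
    [0, 0, 0],
    [0, 0, 0],
    [0, 0, 0],
    [0, 0, 0],
    [0, 0, 0],
    [0, 0, 0],
    [0, 0, 0],
    [0, 0, 0],
    [0, 0, 0]
  ],
  "delta_pos": [
    [0.003, 0, 0],
    [0.005, 0, 0],
    [0.005, 0, 0],
    [0.005, 0, 0],
    [0.005, 0, 0],
    [0.005, 0, 0],
    [0.005, 0, 0],
    [0.005, 0, 0],
    [0.005, 0, 0],
    [0.005, 0, 0],
    [0.005, 0, 0],
    [0.005, 0, 0],
    [0.005, 0, 0],
    [0.005, 0, 0],
    [0.005, 0, 0],
    [0.005, 0, 0],
    [0.005, 0, 0],
    [0.005, 0, 0],
    [0.005, 0, 0],
    [0.003, 0, 0]
  ],
  "gripper": [0.03, 0.03, 0.03, 0.03, 0.03, 0.03, 0.03, 0.03, 0.03, 0.03, 0.03, 0.03, 0.03, 0.03, 0.03, 0.03, 0.03, 0.03, 0.03, 0.03]
}}

```text
time: 11.8
tool_pos: [0.5829, 0.0426, 0.0043]
tcp_rot: [-2.661, -1.67, -0.0]
wrist_force: [-1.8, -2.6, 1.8]
width: 0.352
grip_force: 1.5
```

Request:
{"fn": "jog_arm", "kwargs": {
  "turn": [
    [0, 0, 0],
    [0, 0, 0],
    [0, 0, 0],
    [0, 0, 0],
    [0, 0, 0],
    [0, 0, 0],
    [0, 0, 0],
    [0, 0, 0]
  ],
  "delta_pos": [
    [0.002, 0, 0],
    [0.002, 0, 0],
    [0.002, 0, 0],
    [0.002, 0, 0],
    [0.001, 0, 0],
    [0.001, 0, 0],
    [0.001, 0, 0],
    [0, 0, 0]
  ],
  "gripper": [0.03, 0.03, 0.03, 0.03, 0.03, 0.03, 0.03, 0.03]
}}

```text
time: 12.47
tool_pos: [0.5874, 0.052, 0.0043]
tcp_rot: [-2.661, -1.67, -0.0]
wrist_force: [-0.7, -2.2, 1.1]
width: 0.347
grip_force: 1.1
```

```bash
python3 p.py w6
```

```text
12.5167 [0.5874 0.052  0.0043] [-1.3 -1.4  1.5] 0.3533844513397252
tool [0.0445 0.0005] yaw err 0.0006759406626568598
lid [330.66442136 189.83890602] [  221    96   201   176 12322] [ 0.099  -0.0025]
lid [ 14.14819137 377.44574096] [  0 344  35  56 857] [0.021  0.1225]
post [202.36882129 391.24334601] [189 378  23  22 263] [-0.0003  0.0546]
post [441.59069767 392.04651163] [434 380  21  20 215] [-0.0007 -0.0546]
```

View pics/w6.png

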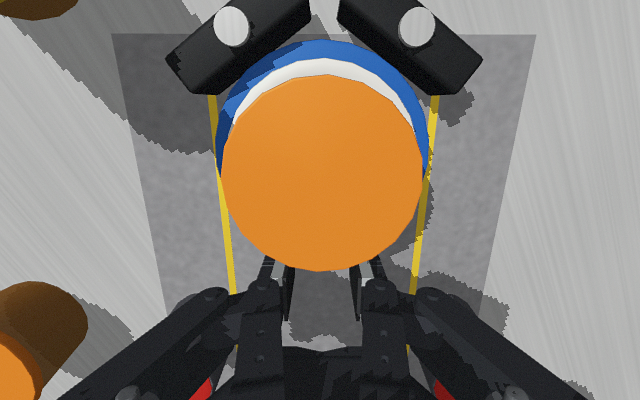

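The carrier is almost touching the V bars (around (255,60) and (395,60)). The force is still only sliding friction, so I'll creep on until it rises.

Request:
{"fn": "jog_arm", "kwargs": {
  "turn": [
    [0, 0, 0],
    [0, 0, 0],
    [0, 0, 0],
    [0, 0, 0]
  ],
  "delta_pos": [
    [0.001, 0, 0],
    [0.001, 0, 0],
    [0, 0, 0],
    [0, 0, 0]
  ],
  "gripper": [0.03, 0.03, 0.03, 0.03]
}}

```text
time: 12.85
tool_pos: [0.5883, 0.0538, 0.0043]
tcp_rot: [-2.661, -1.67, -0.0]
wrist_force: [-1.3, -0.8, 2.2]
width: 0.351
grip_force: 1.1
```

Request:
{"fn": "jog_arm", "kwargs": {
  "turn": [
    [0, 0, 0],
    [0, 0, 0],
    [0, 0, 0],
    [0, 0, 0]
  ],
  "delta_pos": [
    [0.001, 0, 0],
    [0.001, 0, 0],
    [0, 0, 0],
    [0, 0, 0]
  ],
  "gripper": [0.03, 0.03, 0.03, 0.03]
}}

```text
time: 13.18
tool_pos: [0.5886, 0.0544, 0.0043]
tcp_rot: [2.66, 1.671, -0.003]
wrist_force: [-3.5, -6.5, 3.5]
width: 0.35
grip_force: 3.4
```

Request:
{"fn": "jog_arm", "kwargs": {
  "turn": [
    [0, 0, 0],
    [0, 0, 0],
    [0, 0, 0],
    [0, 0, 0]
  ],
  "delta_pos": [
    [0.001, 0, 0],
    [0.001, 0, 0],
    [0, 0, 0],
    [0, 0, 0]
  ],
  "gripper": [0.03, 0.03, 0.03, 0.03]
}}

```text
time: 13.52
tool_pos: [0.5887, 0.0546, 0.0043]
tcp_rot: [2.658, 1.671, -0.007]
wrist_force: [-4.9, -12.7, 5.4]
width: 0.349
grip_force: 6.3
```

```bash
python3 p.py w7
```

```text
13.5667 [0.5887 0.0546 0.0043] [ -4.4 -12.3   6.1] 0.3456733099807578
tool [0.0474 0.0005] yaw err 0.0019379420706293615
lid [370.12166172 131.1107814 ] [ 324   98   82   74 1011] [ 0.1203 -0.0138]
lid [324.70352369 179.13643465] [ 222  123  200  133 5761] [ 0.1058 -0.0006]
lid [254.60958904 224.9760274 ] [240 207  32  45 292] [0.0903 0.0222]
lid [279.83982684 236.76623377] [261 222  38  29 231] [0.086  0.0141]
lid [ 16.14848485 380.39090909] [  0 347  38  53 660] [0.0221 0.1225]
post [202.68679245 391.45283019] [189 379  24  21 265] [0.0022 0.0546]
post [441.20175439 392.14912281] [433 380  22  20 228] [ 0.0022 -0.0546]
```

View pics/w7.png

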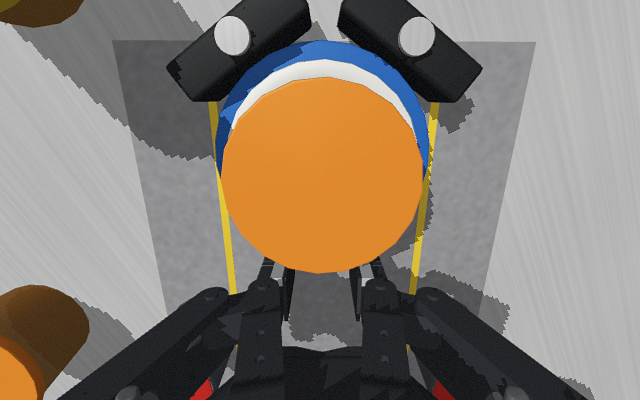

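The carrier is symmetric against both bars with a firm 13 N contact, and it sits at about x = 0.106 in the dock frame, with the seat at 0.105. Now I'll back straight out and rise.

Request:
{"fn": "jog_arm", "kwargs": {
  "turn": [
    [0, 0, 0],
    [0, 0, 0],
    [0, 0, 0],
    [0, 0, 0],
    [0, 0, 0],
    [0, 0, 0],
    [0, 0, 0],
    [0, 0, 0],
    [0, 0, 0],
    [0, 0, 0],
    [0, 0, 0],
    [0, 0, 0],
    [0, 0, 0],
    [0, 0, 0],
    [0, 0, 0],
    [0, 0, 0],
    [0, 0, 0],
    [0, 0, 0]
  ],
  "delta_pos": [
    [-0.003, 0, 0],
    [-0.005, 0, 0],
    [-0.01, 0, 0],
    [-0.015, 0, 0],
    [-0.015, 0, 0],
    [-0.015, 0, 0],
    [-0.015, 0, 0],
    [-0.015, 0, 0],
    [-0.015, 0, 0],
    [0, 0, 0],
    [0, 0, -0.02],
    [0, 0, -0.03],
    [0, 0, -0.03],
    [0, 0, -0.03],
    [0, 0, -0.03],
    [0, 0, -0.03],
    [0, 0, -0.03],
    [0, 0, 0]
  ],
  "gripper": [0.03, 0.03, 0.03, 0.03, 0.03, 0.03, 0.03, 0.03, 0.03, 0.03, 0.03, 0.03, 0.03, 0.03, 0.03, 0.03, 0.03, 0.03]
}}

```text
time: 15.07
tool_pos: [0.5472, -0.0408, 0.212]
tcp_rot: [2.654, 1.666, 0.016]
wrist_force: [0.5, -0.1, 0.9]
width: 0.347
grip_force: 0.0
```

Request:
{"fn": "jog_arm", "kwargs": {
  "turn": [
    [0, 0, 0],
    [0, 0, 0],
    [0, 0, 0],
    [0, 0, 0]
  ],
  "delta_pos": [
    [0, 0, -0.03],
    [0, 0, -0.03],
    [0, 0, 0],
    [0, 0, 0]
  ],
  "gripper": [0.03, 0.03, 0.03, 0.03]
}}

```text
time: 15.4
tool_pos: [0.5444, -0.0404, 0.2666]
tcp_rot: [2.658, 1.668, 0.006]
wrist_force: [-0.2, 0.7, -0.6]
width: 0.355
grip_force: 0.0
```

```bash
python3 m.py; python3 p.py w8
```

```text
tool [ 0.5432 -0.0403  0.2646] posts [array([0.50527577, 0.04196622]), array([ 0.6309328 , -0.01902985])] 0.13967895393420623
gate [0.5681 0.0115] ang 1.1189 toolyaw 1.1209
lid [0.6122 0.1024] [1.011e-01 1.000e-04]
lid [0.4237 0.0837] [0.002  0.1614]
tool dock [-0.0574 -0.0002]
blue y-extent -0.0459 0.0476 front 0.1358
15.5 [ 0.5424 -0.0401  0.2632] [-0.3 -0.4 -1.4] 0.35198210066972646
tool [-0.058  0.001] yaw err 0.0004713529162547747
lid [321.40685892  24.16835542] [ 292    0   59   54 2566] [1.002e-01 1.000e-04]
lid [181.6731423  120.69742593] [ 156   95   52   52 2059] [0.0018 0.1616]
post [262.73162393 121.87008547] [248 107  31  31 585] [-0.0002  0.0701]
post [379.93039049 122.13582343] [365 107  31  32 589] [-0.0004 -0.0699]
```

```bash
python3 - <<'E'
from h import *
for n in ("top","side"):
    im,cam=grab(n)
    R=[ray(cam,*c,.049)[:2] for c,st,_ in blobs(im,"red") ]
    R=[r for r in R if abs(r[1])<.07 and .45<r[0]<.7];R.sort(key=lambda p:-p[1])
    print(n,len(R),end=' ')
    if len(R)!=2: R=[np.array([.5002,.0416]),np.array([.6264,-.0195])] if n=="top" else [np.array([.4988,.035]),np.array([.6248,-.0267])]
    g=(R[0]+R[1])/2;x=np.array([np.cos(1.12),np.sin(1.12)]);y=np.array([-x[1],x[0]])
    for c,st,_ in blobs(im,"orange"):
        p=ray(cam,*c,.06)[:2];print("lid",st,((p-g)@x).round(4),((p-g)@y).round(4))
cv2.imwrite("pics/side_end.png",im[100:300,200:520,::-1])
E
```

```text
top 1 lid [284 139  21  20 335] 0.1044 -0.0012
lid [292 209  21  20 328] 0.0006 0.1667
side 2 lid [324 163  19  13 189] 0.1088 -0.0011
lid [282 201  20  15 247] -0.011 0.1706
```

View pics/side_end.png

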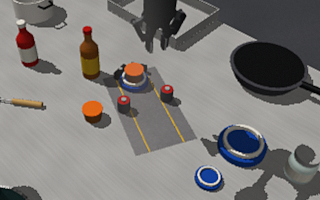

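The picture shows the carrier home in the V with its cup upright, the other things undisturbed, and the hand clear. The top view puts the cup at x = 0.104 m past the gate and 1 mm off the middle line. Handing in.

```bash
python3 -c "
from workcell import ticket
print(ticket.finish_job())"
```

```text
the job is handed in; nothing more can be done
None
```

I pushed the carrier through the gap and home against both faces of the V stop, with the sauce cup upright in it and the hand backed off. The last top-camera view put it within about 2 mm of the seat, and I handed the job in at about 15.6 s; no verdict came back.

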